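# Open the clamshell board test jig

## Robot

A 6-joint arm with a two-finger parallel gripper is mounted at the origin on the work surface. World frame = base frame: x ahead of the robot, y to its left, z up, the work surface at z = 0. Lengths are in m, angles in rad, forces in N, time in s.
With the tool pointing down it reaches from about 0.25 to 0.775 m from the base axis. Payload 4 kg.
Tool frame: the origin (TCP) lies midway between the tips of the shut fingers; the grasp point (between the pads) lies 19 mm behind it; z points along the fingers, x is the direction in which the jaws open and shut, and the axes are right-handed (so a half turn about z gives the same grasp; the last joint's range is limited). The gripper opens to 94 mm and grips with 3 to 60 N. Pads are 16 mm wide; open, the fingers measure 119 mm over their backs; the gripper's body (75 mm by 177 mm) begins 78 mm behind the grasp point.
Start: joints at [-1.305, 0.087, 1.371, -0, 1.684, -0.103], TCP at [0.198, -0.513, 0.206] pointing down, gripper open.
Joint ranges: [-3.1, 3.1], [-0.76, 2.03], [0.27, 2.55], [-1.08, 4.22], [0.17, 2.65], [-2.57, 2.57]. Speed limits (rad/s): [2.79, 2.79, 3.14, 3.14, 3.14, 3.14].

## Interface

Orientations are given as [roll, pitch, yaw] about the fixed x, y, z axes, in that order (R = Rz(yaw) Ry(pitch) Rx(roll)).
In Python, from bench import robot gives the robot as it stands.
- The arm moves only by the shell command python3 -m handwheel 'ROWS'. ROWS is a JSON object of lists of equal length, an entry for each row: "delta_pos": the shift along the tool's x, y, z in mm, a list of three; "rotation": the turn, a rotation vector about the tool's x, y, z in rad, a list of three; "claw": the closure, from -1 (fully open) to 1 (shut). In form: {"delta_pos": [[tx, ty, tz], ...], "rotation": [[wx, wy, wz], ...], "claw": [claw, ...]}. A call has exactly 8 rows; each row shifts and turns the commanded pose from where the row before left it, along the tool's axes as they then stand; what a row does not reach is not made up. A row lasts 1/8 s, in which the tool goes at most 62.5 mm and 10.7 degrees, less where a joint would pass 70% of its speed; a pose out of reach is approached as far as the arm can. A call with a gripper value outside its range is refused whole. The fingers move at their own pace and stop on an object; the grip force is fixed at half the most. Time passes only in rows, so rows that do not move let the fingers close, or fill a call up. It gives the time, the measured TCP pose, the force and the opening at its end, in the units of the state.
- robot.get_obs(): the state, without advancing time (a new reading comes with each control period).
- robot.snapshot(name): name is "scene" or "top" or "wrist"; returns a dict with "color" (400x640x3 uint8, red, green, blue), "intrinsics" (3x3 intrinsics, pixels), "eye" and "rotation" of the camera in the world. Camera axes: x right, y down, z forward; pixel columns grow to the right and rows downward; lengths in m; the calibration is good to about 2 mm. A picture is of the moment at which its call begins. There is no depth.
- robot.close_job(): hands the job in, once; it reports no verdict.
The state is a dict: "time": time; "joint_positions": joint angles; "qvel": joint speeds; "joint_torque": joint torques, N m; "tool_pos": TCP position; "ee_rot": TCP orientation; "wrist_force": force on the tool from outside, world axes, zero at the start; "wrist_torque": the same for the moment, N m; "width": finger opening in m.
Only numpy, scipy, OpenCV 4.12 (cv2) and the standard library are available. Lean on these libraries where they do the work, as an engineer would, in place of code of your own. Each camera call takes 0.05 s, during which the arm holds its last target.

## Task

The test is finished: open the test jig so that the board can be taken out later. Press its orange release tab so that the lid springs up, then push the lid on back, without slamming it, until it leans fully open against its stop, and let go. Leave the board in its nest and everything else on the bench where it is.

Things in the scene. Friction and masses are not known exactly. Their poses are not given: they have to be found in the camera images.
- jig: grey clamshell test jig screwed to the bench: a box 160 (x) x 200 (y) x 55 mm high, with an aluminium deck (top 60 mm above the bench) and a hinged lid over it. Origin at the centre of its underside; its x points from the release tab (front, roughly towards the robot, turned up to 23 degrees) to the hinge at the back, y to its left, z up
- release_tab (a joint): angle of the orange release tab at the jig's front, in rad: 0 at rest, 0.32 fully pressed. A rocker on a pin along the jig's y; pressed down, its hook swings forward off the lid and frees it at about 0.14 rad. At tab_press that is 6 mm down and about 3 N (13 mm and about 4.5 N at the stop). It springs back when let go
- tab_press (a point): the point to press, centre of the top of the tab's paddle, 126 mm in front of the jig's origin, 48.5 mm above the bench. The paddle is 48 mm wide (y) and can be pressed from 16 mm in front of this point to 20 mm behind it, where a 36 mm wide hook rises to 86 mm above the bench and holds the lid's front bar. Moves with the tab
- lid (a joint): angle of the lid in rad: about 0.01 shut and latched; freed, spring pins lift it to about 0.44 in some 0.4 s and it rests there; 1.85 is fully open on its stop. From 0.44 on its weight pulls it back onto the pins until it passes upright (1.57), then it sinks by itself onto the stop and stays. Damped hinge; 2 to 6 N at the front edge move it
- lid_hinge (a point): middle of the lid's hinge line, 74 mm behind the jig's origin, 76 mm above the bench; the line runs along the jig's y, the lid's front edge rises and goes back (to the jig's +x) as it opens
- lid_edge (a point): middle of the lower corner of the lid's front edge, 162 mm from the hinge line along the lid and 4 mm under its middle plane; moves with the lid. The lid is an aluminium frame 190 mm wide and 8 mm thick round a clear window; four small black pushers reach 8 mm below its middle plane, 60 to 115 mm from the hinge
- nest (a point): centre of the nest on the jig's deck, where the board's underside lies
- board: green circuit board, 84 x 128 mm, 2 mm thick with parts up to 7 mm high, lying loose in the nest between four white corner blocks under the lid; origin at the centre of its underside; it must stay there
- screwdriver: red-handled screwdriver lying on the bench beside the jig, 170 mm long, 26 mm thick; origin under its middle, x towards the blade; not to be moved
- drive: flat silver storage drive lying beside the jig, 100 x 70 x 7 mm; origin at the centre of its underside; not to be moved
- fan: black blower fan with a copper edge, 66 x 64 x 12 mm, lying in front of the jig to one side; origin at the centre of its underside; not to be moved
- tape_roll: roll of beige tape lying flat in front of the jig to the other side, outer diameter 72 mm, 18 mm high; origin at the centre of its underside; not to be moved
- bottle: white bottle with a red cap, diameter 52 mm, 130 mm tall, standing to the right near the blue bins; origin at the centre of its foot; not to be moved
- screw_dish: round steel dish with small screws, diameter 100 mm, 24 mm high, on the bench to the left, near the opened computer; origin at the centre of its underside; not to be moved

How it is judged:
By the outcome, as a careful person would: the job done as asked, in the order asked, and still so for the second after the job is handed in, with the robot touching nothing.
It also fails if it takes over 38 s, if anything falls off the work surface, if the arm or the gripper's body presses on something with over 40 N, if the wrist force passes 120 N, or if a joint passes its speed limit or range.

## Working session

There is one attempt and no reset: what is moved stays moved. The work goes in short steps, Python scripts to look and compute and a shell command to move; the robot and the scene stay as the last step left them, time stands still between calls to the robot, and variables do not carry over. Pictures are saved under pics/ and viewed, and the job is handed in when it is done.

```bash
ls; mkdir -p pics
python3 - <<'E'
from bench import robot
import cv2
for n in ["scene","top"]:
    s=robot.snapshot(n); cv2.imwrite(f"pics/{n}0.png",s["color"][:,:,::-1])
    print(n,s["intrinsics"],s["eye"],s["rotation"])
print(robot.get_obs())
E
```

```text
pics
scene [[421.06712147   0.         327.12924355]
 [  0.         421.06712147 197.13401374]
 [  0.           0.           1.        ]] [1.11649566 0.77433768 1.09201431] [-2.38202182 -0.01440741  2.51143167]
top [[378.02409407   0.         318.09975099]
 [  0.         378.02409407 196.55214462]
 [  0.           0.           1.        ]] [ 0.3427067  -0.02382184  1.07459884] [-2.97507735  0.0178781  -1.55933416]
{'time': 0.1, 'joint_positions': array([-1.30510399e+00,  8.78477653e-02,  1.37206765e+00,  1.93060662e-05,
        1.68358714e+00, -1.03135913e-01]), 'qvel': array([-0.00019852, -0.00153743, -0.00257875, -0.00151687, -0.00160362,
       -0.00095198]), 'joint_torque': array([ 3.30574490e-03, -3.41251409e+01, -3.03300762e+01,  7.21255573e-02,
        3.04177066e-02, -1.06658626e-04]), 'tool_pos': array([ 0.19814441, -0.51255362,  0.20445743]), 'ee_rot': array([-3.14137694e+00,  1.89777542e-03, -1.20196572e+00]), 'wrist_force': array([ 1.62762674, -0.11707929, -0.84242491]), 'wrist_torque': array([0.00972573, 0.00904789, 0.00543215]), 'width': 0.09354141202226096}
```

View pics/scene0.png

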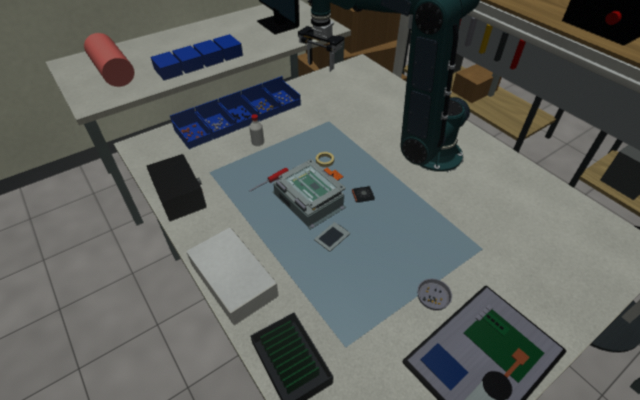

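View pics/top0.png

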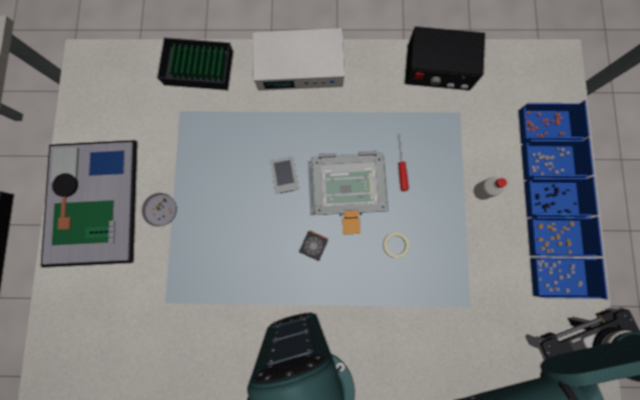

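The top view shows the jig near (348,183), the orange tab near (351,222), the fan at (314,245) and the tape at (396,245). I'll zoom in for corner pixels.

Run:
```python
import cv2
a=cv2.imread("pics/top0.png")[140:265,265:425]
cv2.imwrite("pics/topz.png",cv2.resize(a,None,fx=4.5,fy=4.5,interpolation=cv2.INTER_CUBIC))
a=cv2.imread("pics/scene0.png")[140:255,240:390]
cv2.imwrite("pics/scz.png",cv2.resize(a,None,fx=5,fy=5,interpolation=cv2.INTER_CUBIC))
```

```text
(no output)
```

View pics/topz.png

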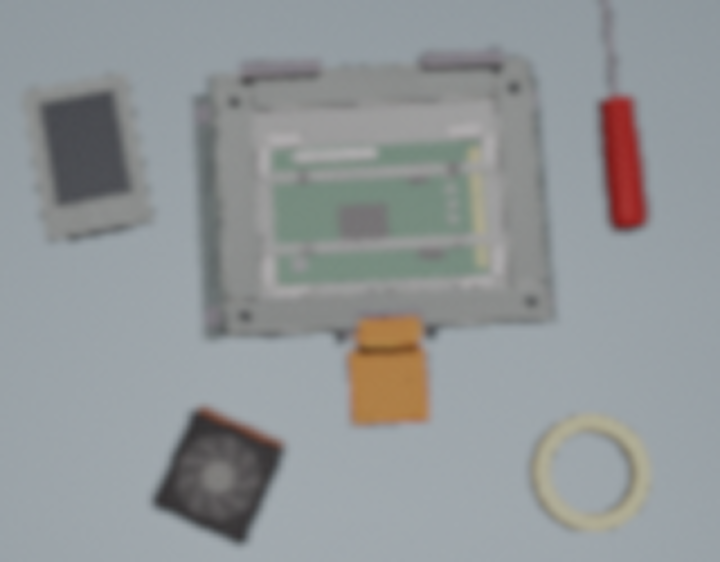

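View pics/scz.png

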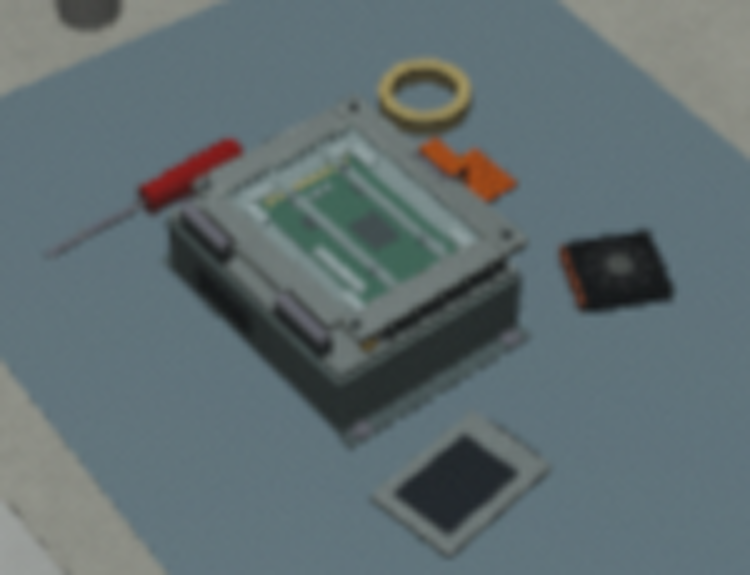

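```bash
cat > h.py <<'E'
import numpy as np
from scipy.spatial.transform import Rotation as R
from scipy.optimize import least_squares
CAM={"scene":((421.067,327.129,197.134),(1.11649566,0.77433768,1.09201431),(-2.38202182,-0.01440741,2.51143167)),
"top":((378.024,318.0998,196.552),(0.3427067,-0.02382184,1.07459884),(-2.97507735,0.0178781,-1.55933416))}
def proj(n,p):
    (f,cx,cy),e,r=CAM[n]; q=R.from_euler("xyz",r).inv().apply(np.atleast_2d(p)-np.array(e))
    return np.c_[f*q[:,0]/q[:,2]+cx,f*q[:,1]/q[:,2]+cy]
def ray(n,uv,z):
    (f,cx,cy),e,r=CAM[n]; d=R.from_euler("xyz",r).apply([(uv[0]-cx)/f,(uv[1]-cy)/f,1]); e=np.array(e)
    return e+d*(z-e[2])/d[2]
def J(p,q):
    x,y,t=p; q=np.atleast_2d(q); c,s=np.cos(t),np.sin(t)
    return np.c_[x+c*q[:,0]-s*q[:,1],y+s*q[:,0]+c*q[:,1],q[:,2]]
zt=lambda x,y:(x/4.5+265-.4,y/4.5+140-.4)
zs=lambda x,y:(x/5+240-.4,y/5+140-.4)
E
python3 - <<'E'
from h import *
for uv in [(228,330),(553,320),(210,78),(530,60),(350,350),(427,347),(428,420),(352,424)]:
    z=.081 if uv[1]<345 and uv[0] not in(350,427) else .0485
    print(uv,ray("top",zt(*uv),z))
obs=[("top",zt(553,320),(-.088,-.095,.0816)),("top",zt(228,330),(-.088,.095,.0816)),
("top",zt(428,420),(-.142,-.024,.0485)),("top",zt(352,424),(-.142,.024,.0485)),
("scene",zs(525,243),(-.088,.095,.0816)),("scene",zs(350,100),(-.088,-.095,.0816)),
("scene",zs(517,183),(-.142,.024,.0485)),("scene",zs(345,445),(.08,.1,.0))]
f=lambda p:np.concatenate([(proj(n,J(p,q))[0]-uv) for n,uv,q in obs])
s=least_squares(f,[.45,-.05,0],loss="soft_l1");print(s.x,f(s.x).reshape(-1,2).round(1))
p=s.x
print("tab",J(p,(-.126,0,.0485)),"hinge",J(p,(.074,0,.076)),"edge",J(p,(-.088,0,.0736)))
print("fan",ray("top",zt(218,475),.012),"tape",ray("top",zt(592,472),.018))
E
```

```text
(228, 330) [0.46548815 0.00285264 0.081     ]
(553, 320) [ 0.4731583  -0.18780805  0.081     ]
(210, 78) [0.61839951 0.01565706 0.081     ]
(530, 60) [ 0.63083976 -0.17697797  0.081     ]
(350, 350) [ 0.45799862 -0.07031237  0.0485    ]
(427, 347) [ 0.46026303 -0.11685743  0.0485    ]
(428, 420) [ 0.41618304 -0.11716393  0.0485    ]
(352, 424) [ 0.41331848 -0.07155029  0.0485    ]
[ 0.55690743 -0.08427638  0.06931385] [[-1.  -1. ]
 [-0.6  1.1]
 [ 0.3 -0.3]
 [-0.5 -0.1]
 [ 0.3 -1.1]
 [ 0.4 -1.3]
 [-0.5 -0.2]
 [-1.3 -0.9]]
tab [[ 0.43120998 -0.09300293  0.0485    ]] hinge [[ 0.63072974 -0.07915126  0.076     ]] edge [[ 0.46911874 -0.09037112  0.0736    ]]
fan [0.38342449 0.00975896 0.012     ] tape [ 0.38750085 -0.22032084  0.018     ]
```

```bash
cat >> h.py <<'E'
P=(0.55690743,-0.08427638,0.066)
def tgt(xj,yj,z,tilt_deg):
    "tool pose: jig coords; jaws along jig y, fingers tilted forward by tilt from vertical"
    r=R.from_euler("xyz",[np.pi,0,P[2]-np.pi/2])*R.from_rotvec([np.radians(tilt_deg),0,0])
    return J(P,(xj,yj,z))[0],r
def injig(p):
    d=np.array(p)-[P[0],P[1],0]; c,s=np.cos(P[2]),np.sin(P[2])
    return np.array([c*d[0]+s*d[1],-s*d[0]+c*d[1],d[2]])
def rows(p,r,pt,rt,n):
    w=(r.inv()*rt).as_rotvec()/n; D=[];W=[]
    for k in range(n):
        d=r.inv().apply((pt-p)/(n-k)); d=np.round(d*1000,0 if np.abs(d).max()>.01 else 1)
        D.append(d.tolist());W.append(w.round(3).tolist())
        p=p+r.apply(d/1000); r=r*R.from_rotvec(W[-1])
    print('"delta_pos":',D,'"rotation":',W); print("max",max(np.linalg.norm(d) for d in D),"end",injig(p),p)
    return p,r
def now():
    from bench import robot
    o=robot.get_obs(); r=R.from_euler("xyz",o["ee_rot"]); z=r.as_matrix()[:,2]
    print("t",o["time"],"jig",injig(o["tool_pos"]).round(4),"zdir",z.round(3),"F",np.round(o["wrist_force"],1),"q",np.round(o["joint_positions"],2),"w",round(o["width"],3))
    return o["tool_pos"],r
E
python3 - <<'E'
from h import *
p,r=now(); print(tgt(-.128,0,.12,45))
rows(p,r,*tgt(-.128,0,.12,45),8)
E
```

```text
t 0.1 jig [-0.3862 -0.4037  0.2045] zdir [-0.     0.002 -1.   ] F [ 1.6 -0.1 -0.8] q [-1.31  0.09  1.37  0.    1.68 -0.1 ] w 0.094
(array([ 0.42918611, -0.09271825,  0.12      ]), Rotation.from_matrix(array([[ 6.59520944e-02, -7.05567262e-01,  7.05567262e-01],
                            [-9.97822790e-01, -4.66351732e-02,  4.66351732e-02],
                            [ 5.55111512e-17, -7.07106781e-01, -7.07106781e-01]])))
"delta_pos": [[-39.0, -46.0, 11.0], [-40.0, -43.0, 14.0], [-42.0, -40.0, 18.0], [-44.0, -37.0, 21.0], [-45.0, -33.0, 24.0], [-47.0, -29.0, 26.0], [-48.0, -25.0, 27.0], [-49.0, -20.0, 29.0]] "rotation": [[0.097, 0.015, 0.036], [0.097, 0.015, 0.036], [0.097, 0.015, 0.036], [0.097, 0.015, 0.036], [0.097, 0.015, 0.036], [0.097, 0.015, 0.036], [0.097, 0.015, 0.036], [0.097, 0.015, 0.036]]
max 61.30252849597641 end [-0.12808947 -0.00031786  0.12039283] [ 0.4291178  -0.09304132  0.12039283]
```

```bash
python3 -m handwheel '{"delta_pos": [[-39,-46,11],[-40,-43,14],[-42,-40,18],[-44,-37,21],[-45,-33,24],[-47,-29,26],[-48,-25,27],[-49,-20,29]], "rotation": [[0.097,0.015,0.036],[0.097,0.015,0.036],[0.097,0.015,0.036],[0.097,0.015,0.036],[0.097,0.015,0.036],[0.097,0.015,0.036],[0.097,0.015,0.036],[0.097,0.015,0.036]], "claw": [1,1,1,1,1,1,1,1]}'
python3 - <<'E'
from h import *
from bench import robot
import cv2
a=robot.snapshot("wrist"); b=robot.snapshot("scene")
print(a["intrinsics"],a["eye"],a["rotation"])
cv2.imwrite("pics/w1.png",a["color"][:,:,::-1]);cv2.imwrite("pics/s1.png",cv2.resize(b["color"][80:260,200:440,::-1],None,fx=3,fy=3))
p,r=now()
rows(p,r,*tgt(-.128,0,.12,45),2)
E
```

```text
time: 1.1
tool_pos: [0.4296, -0.0928, 0.1204]
ee_rot: [-2.356, -0.0, -1.51]
wrist_force: [0.7, 0.3, 0.5]
width: 0.0171
[[350.52092024   0.         322.80960595]
 [  0.         350.52092024 195.71450158]
 [  0.           0.           1.        ]] [ 0.36124167 -0.0973645   0.30488249] [-2.63918999e+00  9.35661766e-04 -1.50985083e+00]
t 1.2 jig [-0.1299  0.0079  0.1137] zdir [ 0.698  0.058 -0.713] F [ 0.5  0.9 -1.8] q [-0.8  -0.7   2.34  0.67  1.06  0.5 ] w 0.009
"delta_pos": [[4.0, -2.9, -1.7], [3.9, -2.9, -1.6]] "rotation": [[0.004, 0.006, 0.001], [0.004, 0.006, 0.001]]
max 5.224940191045253 end [-1.27998549e-01  1.96338388e-05  1.20035287e-01] [ 0.42918627 -0.09269856  0.12003529]
```

View pics/w1.png

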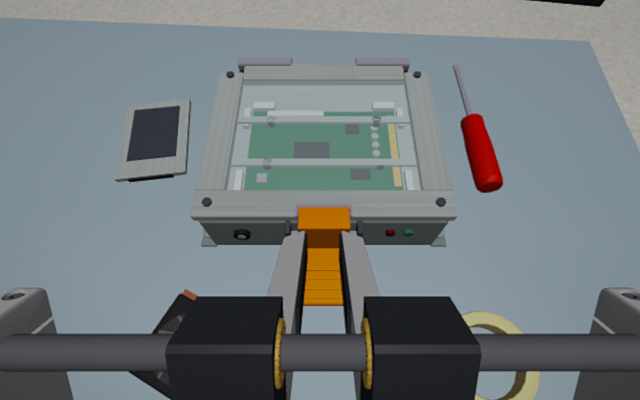

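View pics/s1.png

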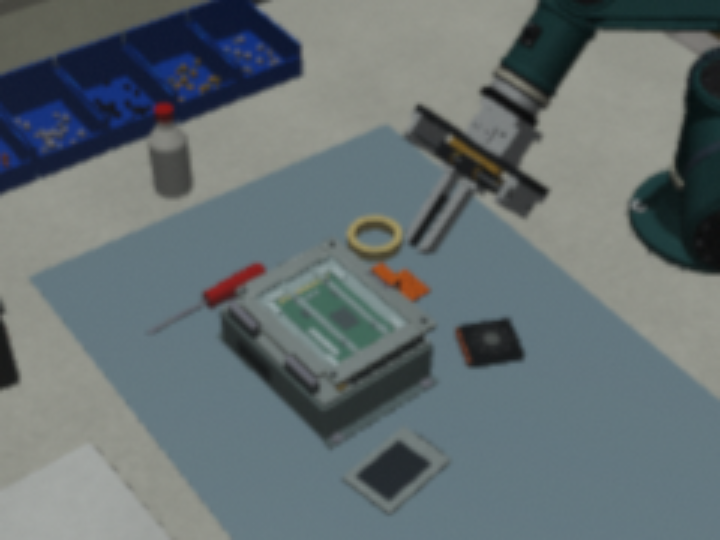

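The wrist picture shows the closing fingers over the tab: hook at (323,218), paddle ridges at (322,275). The scene picture shows the gripper at 45° ahead of the jig. Joint 2 is near its limit at this tilt, so I'll press with 20° instead.

Run:
```python
from h import *
p,r=now()
p,r=rows(p,r,*tgt(-.130,0,.085,20),5)
```

```text
t 1.2 jig [-0.1299  0.0079  0.1137] zdir [ 0.698  0.058 -0.713] F [ 0.5  0.9 -1.8] q [-0.8  -0.7   2.34  0.67  1.06  0.5 ] w 0.009
"delta_pos": [[1.6, 4.0, 4.1], [1.6, 3.7, 4.4], [1.6, 3.3, 4.7], [1.6, 2.9, 4.9], [1.7, 2.5, 5.1]] "rotation": [[-0.085, 0.002, 0.001], [-0.085, 0.002, 0.001], [-0.085, 0.002, 0.001], [-0.085, 0.002, 0.001], [-0.085, 0.002, 0.001]]
max 5.967411499134277 end [-1.30061373e-01 -1.92173908e-05  8.50225117e-02] [ 0.42713049 -0.09287338  0.08502251]
```

```bash
python3 -m handwheel '{"delta_pos": [[0,3,3],[0,3,4],[0,3,4],[0,4,7],[0,4,8],[0,4,8],[0,0,0],[0,0,0]], "rotation": [[-0.073,0,0],[-0.073,0,0],[-0.073,0,0],[-0.073,0,0],[-0.073,0,0],[-0.071,0,0],[0,0,0],[0,0,0]], "claw": [1,1,1,1,1,1,1,1]}'
python3 - <<'E'
from h import *
p,r=now()
rows(p,r,*tgt(-.131,0,.042,20),6)
E
```

```text
time: 2.2
tool_pos: [0.4296, -0.0941, 0.0805]
ee_rot: [-2.795, -0.001, -1.507]
wrist_force: [-0.3, 0.3, 0.5]
width: 0.0002
t 2.2 jig [-0.1277 -0.0014  0.0805] zdir [ 0.339  0.021 -0.941] F [-0.3  0.3  0.5] q [-0.49 -0.37  2.06  0.2   1.16  0.96] w 0.0
"delta_pos": [[-0.2, 2.7, 5.9], [-0.2, 2.7, 5.8], [-0.3, 2.7, 5.9], [-0.2, 2.7, 5.8], [-0.3, 2.7, 5.9], [-0.2, 2.7, 5.8]] "rotation": [[0.0, -0.0, -0.0], [0.0, -0.0, -0.0], [0.0, -0.0, -0.0], [0.0, -0.0, -0.0], [0.0, -0.0, -0.0], [0.0, -0.0, -0.0]]
max 6.495382975621992 end [-1.31027564e-01 -3.54151528e-05  4.20128850e-02] [ 0.42616748 -0.09295326  0.04201288]
```

```bash
python3 -m handwheel '{"delta_pos": [[0,3,9],[0,3,9],[0,2,6],[0,2,5],[0,2,5],[0,1,4],[0,0,0],[0,0,0]], "rotation": [[0,0,0],[0,0,0],[0,0,0],[0,0,0],[0,0,0],[0,0,0],[0,0,0],[0,0,0]], "claw": [1,1,1,1,1,1,1,1]}'
python3 - <<'E'
from h import *
from bench import robot
import cv2
p,r=now()
b=robot.snapshot("scene")
cv2.imwrite("pics/s2.png",cv2.resize(b["color"][80:260,200:440,::-1],None,fx=3,fy=3))
E
```

```text
time: 3.2
tool_pos: [0.4303, -0.0937, 0.0404]
ee_rot: [-2.796, -0.001, -1.506]
wrist_force: [-3.8, -0.4, 2.5]
width: 0.0006
t 3.2 jig [-0.127  -0.001   0.0404] zdir [ 0.338  0.021 -0.941] F [-3.8 -0.4  2.5] q [-0.49 -0.32  2.12  0.2   1.06  0.94] w 0.001
```

View pics/s2.png

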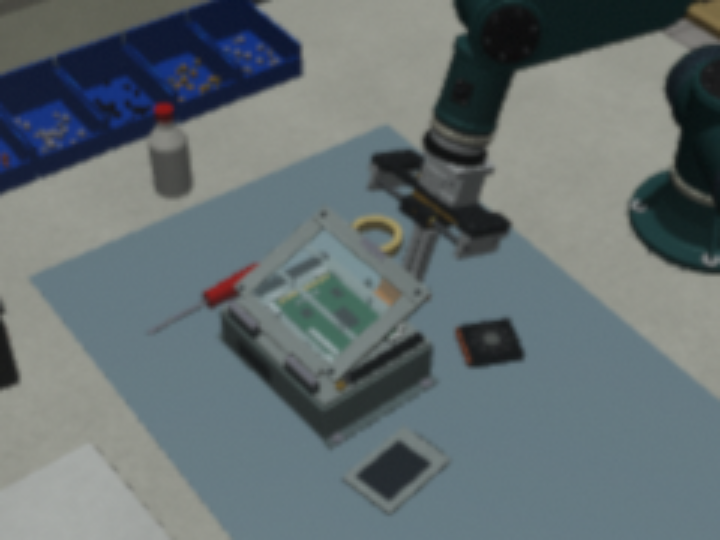

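The picture shows the tab pressed and the lid sprung up: its front edge runs from (325,212) to (430,295), and the board is still in place. Next I back off and go under the edge.

Run:
```python
from h import *
p,r=now()
p=p-r.apply([0,0,.039])
print(injig(p))
p,r=rows(p,r,*tgt(-.0987,0,.147,40),5)
p,r=rows(p,r,*tgt(-.0742,0,.118,40),4)
```

```text
t 3.25 jig [-0.1269 -0.001   0.0405] zdir [ 0.339  0.021 -0.941] F [-3.2 -0.   3.1] q [-0.49 -0.32  2.12  0.2   1.06  0.94] w 0.0
[-0.1401418  -0.00098776  0.07717838]
"delta_pos": [[-0.0, -13.0, -10.0], [-0.0, -13.0, -10.0], [-0.0, -14.0, -8.0], [-0.0, -14.0, -8.0], [-1.0, -15.0, -6.0]] "rotation": [[0.07, -0.0, -0.0], [0.07, -0.0, -0.0], [0.07, -0.0, -0.0], [0.07, -0.0, -0.0], [0.07, -0.0, -0.0]]
max 16.401219466856727 end [-9.85055213e-02  4.44830389e-05  1.46844536e-01] [ 0.45861344 -0.09072864  0.14684454]
"delta_pos": [[-0.0, -0.0, 9.4], [-0.0, -0.0, 9.4], [-0.0, -0.1, 9.5], [-0.0, 0.0, 9.4]] "rotation": [[0.001, -0.0, -0.0], [0.001, -0.0, -0.0], [0.001, -0.0, -0.0], [0.001, -0.0, -0.0]]
max 9.500526301210897 end [-7.42121596e-02 -1.89045406e-05  1.18015332e-01] [ 0.48285809 -0.08918969  0.11801533]
```

```bash
python3 -m handwheel '{"delta_pos": [[0,0,-13],[0,0,-13],[0,0,-13],[0,-13,-10],[0,-13,-10],[0,-14,-8],[0,-14,-8],[0,-15,-6]], "rotation": [[0,0,0],[0,0,0],[0,0,0],[0.07,0,0],[0.07,0,0],[0.07,0,0],[0.07,0,0],[0.07,0,0]], "claw": [1,1,1,1,1,1,1,1]}'
python3 - <<'E'
from h import *
from bench import robot
import cv2
p,r=now()
b=robot.snapshot("scene");c=robot.snapshot("wrist")
cv2.imwrite("pics/s3.png",np.vstack([cv2.resize(b["color"][100:250,200:440,::-1],(640,400)),c["color"][200:,:,::-1]]))
p,r=now()
E
```

```text
time: 4.25
tool_pos: [0.459, -0.0919, 0.1484]
ee_rot: [-2.442, -0.003, -1.506]
wrist_force: [-0.4, 0.0, 0.1]
width: 0.0007
t 4.25 jig [-0.0982 -0.0011  0.1484] zdir [ 0.643  0.04  -0.765] F [-0.4  0.   0.1] q [-0.65 -0.58  2.17  0.51  1.04  0.71] w 0.001
t 4.35 jig [-0.0986 -0.0015  0.1482] zdir [ 0.642  0.039 -0.766] F [-0.1  0.1 -0.2] q [-0.65 -0.58  2.17  0.51  1.04  0.71] w 0.0
```

View pics/s3.png

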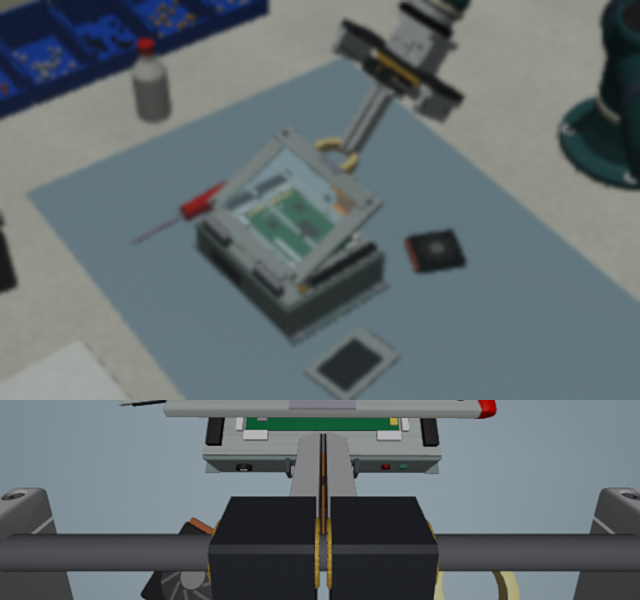

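The fingers sit at (325,435) in the lower view, just under the lid bar (row 408). They're clear of everything.

Run:
```python
from h import *
def tcp(th,rho=.148):
    c,s=np.cos(th),np.sin(th)
    return np.array([.074-rho*c-.004*s-.008*.766, 0, .076+rho*s-.004*c-.008*.643])
_,r=tgt(0,0,0,40)
p=np.array([-.0986,0,.1482])+38e-3*np.array([.643,0,-.766]); print(p)
th=.32
d=np.array([.643,0,-.766]);y=np.array([-.766,0,-.643])
for k in range(5):
    for i in range(8):
        th+=.04 if k or i>4 else (.0 if i<5 else .04)
        if k==0 and i<5: continue
        q=tcp(th); D=(q-p)*1000; p=q
        print(k,i,round(th,2),[0,round(D@y,1),round(D@d,1)],q.round(3))
```

```text
[-0.074166  0.        0.119092]
0 5 0.36 [0, np.float64(-1.7), np.float64(1.2)] [-0.072  0.     0.119]
0 6 0.4 [0, np.float64(-5.1), np.float64(-2.9)] [-0.07   0.     0.125]
0 7 0.44 [0, np.float64(-5.3), np.float64(-2.7)] [-0.068  0.     0.13 ]
1 0 0.48 [0, np.float64(-5.4), np.float64(-2.5)] [-0.065  0.     0.136]
1 1 0.52 [0, np.float64(-5.5), np.float64(-2.3)] [-0.063  0.     0.141]
1 2 0.56 [0, np.float64(-5.5), np.float64(-2.1)] [-0.06   0.     0.146]
1 3 0.6 [0, np.float64(-5.6), np.float64(-1.9)] [-0.057  0.     0.151]
1 4 0.64 [0, np.float64(-5.7), np.float64(-1.6)] [-0.053  0.     0.156]
1 5 0.68 [0, np.float64(-5.8), np.float64(-1.4)] [-0.05   0.     0.161]
1 6 0.72 [0, np.float64(-5.8), np.float64(-1.2)] [-0.046  0.     0.165]
1 7 0.76 [0, np.float64(-5.8), np.float64(-0.9)] [-0.042  0.     0.17 ]
2 0 0.8 [0, np.float64(-5.9), np.float64(-0.7)] [-0.038  0.     0.174]
2 1 0.84 [0, np.float64(-5.9), np.float64(-0.5)] [-0.034  0.     0.178]
2 2 0.88 [0, np.float64(-5.9), np.float64(-0.2)] [-0.03   0.     0.182]
2 3 0.92 [0, np.float64(-5.9), np.float64(0.0)] [-0.025  0.     
[... 674 characters left out ...]
)] [0.027 0.    0.213]
3 6 1.36 [0, np.float64(-5.4), np.float64(2.5)] [0.033 0.    0.215]
3 7 1.4 [0, np.float64(-5.3), np.float64(2.7)] [0.039 0.    0.216]
4 0 1.44 [0, np.float64(-5.1), np.float64(2.9)] [0.045 0.    0.217]
4 1 1.48 [0, np.float64(-5.0), np.float64(3.1)] [0.05  0.    0.218]
4 2 1.52 [0, np.float64(-4.9), np.float64(3.3)] [0.056 0.    0.218]
4 3 1.56 [0, np.float64(-4.7), np.float64(3.5)] [0.062 0.    0.219]
4 4 1.6 [0, np.float64(-4.6), np.float64(3.7)] [0.068 0.    0.219]
4 5 1.64 [0, np.float64(-4.5), np.float64(3.9)] [0.074 0.    0.219]
4 6 1.68 [0, np.float64(-4.3), np.float64(4.1)] [0.08  0.    0.218]
4 7 1.72 [0, np.float64(-4.1), np.float64(4.3)] [0.086 0.    0.218]
```

```bash
python3 -m handwheel '{"delta_pos": [[0,0,8],[0,0,8],[0,0,8],[0,0,8],[0,0,6],[0,-1.7,1.2],[0,-5,-3],[0,-5,-3]], "rotation": [[0,0,0],[0,0,0],[0,0,0],[0,0,0],[0,0,0],[0,0,0],[0,0,0],[0,0,0]], "claw": [1,1,1,1,1,1,1,1]}'
python3 - <<'E'
from h import *
from bench import robot
import cv2
p,r=now()
b=robot.snapshot("scene");c=robot.snapshot("wrist")
cv2.imwrite("pics/s4.png",np.vstack([cv2.resize(b["color"][100:250,200:440,::-1],(640,400)),c["color"][200:,:,::-1]]))
E
```

```text
time: 5.35
tool_pos: [0.4888, -0.0897, 0.1288]
ee_rot: [-2.446, -0.001, -1.506]
wrist_force: [-0.5, 0.3, -1.6]
width: 0.0007
t 5.35 jig [-0.0684 -0.0009  0.1288] zdir [ 0.639  0.041 -0.768] F [-0.5  0.3 -1.6] q [-0.58 -0.48  2.16  0.49  0.94  0.74] w 0.001
```

View pics/s4.png

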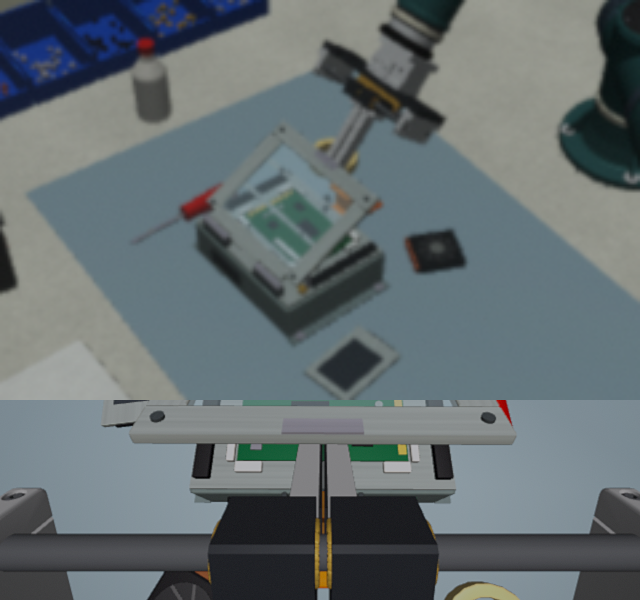

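The fingers pass under the lid's front bar (row 440 in the lower view), centred at x≈323 and just touching. I'll carry on along the arc.

```bash
python3 -m handwheel '{"delta_pos": [[0,-5.4,-2.5],[0,-5.5,-2.3],[0,-5.5,-2.1],[0,-5.6,-1.9],[0,-5.7,-1.6],[0,-5.8,-1.4],[0,-5.8,-1.2],[0,-5.8,-0.9]], "rotation": [[0,0,0],[0,0,0],[0,0,0],[0,0,0],[0,0,0],[0,0,0],[0,0,0],[0,0,0]], "claw": [1,1,1,1,1,1,1,1]}'
python3 - <<'E'
from h import *
from bench import robot
import cv2
p,r=now()
b=robot.snapshot("scene");c=robot.snapshot("wrist")
cv2.imwrite("pics/s5.png",np.vstack([cv2.resize(b["color"][100:250,200:440,::-1],(640,400)),c["color"][200:,:,::-1]]))
E
```

```text
time: 6.45
tool_pos: [0.5149, -0.0881, 0.1687]
ee_rot: [-2.445, -0.001, -1.506]
wrist_force: [-0.5, 0.4, -1.4]
width: 0.0003
t 6.45 jig [-0.0422 -0.0011  0.1687] zdir [ 0.64   0.04  -0.767] F [-0.5  0.4 -1.4] q [-0.52 -0.44  2.05  0.44  0.97  0.83] w 0.0
```

View pics/s5.png

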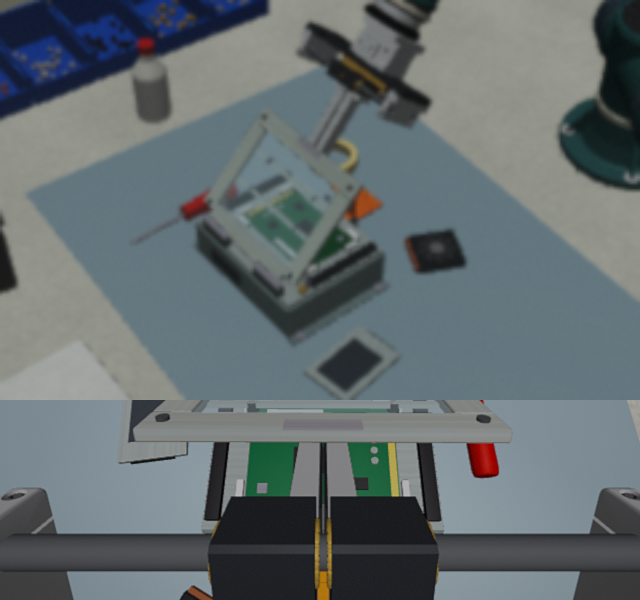

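The lid is lifting with the fingers, its front bar near (265,118)–(350,188), and the board is still in the nest. On along the arc.

```bash
python3 -m handwheel '{"delta_pos": [[0,-5.9,-0.7],[0,-5.9,-0.5],[0,-5.9,-0.2],[0,-5.9,0],[0,-5.9,0.2],[0,-5.9,0.5],[0,-5.9,0.7],[0,-5.8,0.9]], "rotation": [[0,0,0],[0,0,0],[0,0,0],[0,0,0],[0,0,0],[0,0,0],[0,0,0],[0,0,0]], "claw": [1,1,1,1,1,1,1,1]}'
python3 -m handwheel '{"delta_pos": [[0,-5.8,1.2],[0,-5.8,1.4],[0,-5.7,1.6],[0,-5.6,1.9],[0,-5.5,2.1],[0,-5.5,2.3],[0,-5.4,2.5],[0,-5.3,2.7]], "rotation": [[0,0,0],[0,0,0],[0,0,0],[0,0,0],[0,0,0],[0,0,0],[0,0,0],[0,0,0]], "claw": [1,1,1,1,1,1,1,1]}'
python3 - <<'E'
from h import *
from bench import robot
import cv2
p,r=now()
b=robot.snapshot("scene");c=robot.snapshot("wrist")
cv2.imwrite("pics/s6.png",np.vstack([cv2.resize(b["color"][100:250,200:440,::-1],(640,400)),c["color"][200:,:,::-1]]))
E
```

```text
time: 7.55
tool_pos: [0.5516, -0.0856, 0.1982]
ee_rot: [-2.445, -0.001, -1.506]
wrist_force: [-1.1, -0.7, -1.3]
width: 0.0006
time: 8.55
tool_pos: [0.5959, -0.0828, 0.2147]
ee_rot: [-2.445, -0.001, -1.506]
wrist_force: [-0.2, -0.7, -0.2]
width: 0.0006
t 8.55 jig [ 0.039  -0.0011  0.2147] zdir [ 0.64   0.04  -0.767] F [-0.2 -0.7 -0.2] q [-0.4  -0.27  1.84  0.36  0.96  0.99] w 0.001
```

View pics/s6.png

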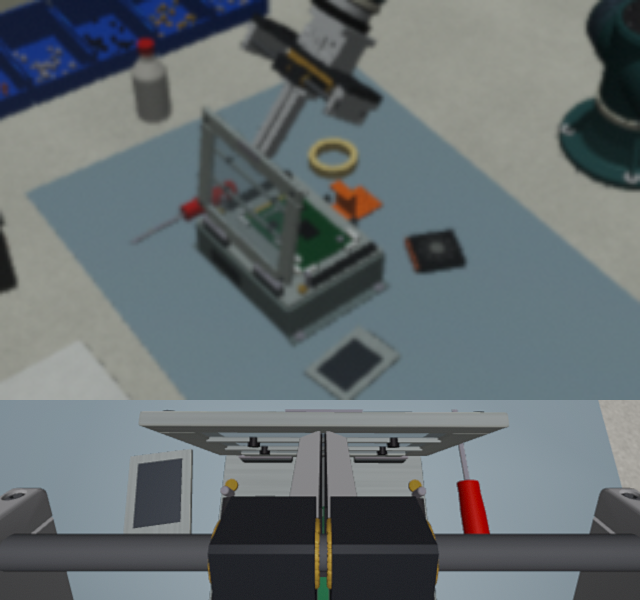

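The lid is nearly upright, with its bar from (205,112) to (297,190) in the picture. I'll ease it past upright.

```bash
python3 -m handwheel '{"delta_pos": [[0,-5.1,2.9],[0,-5,3.1],[0,-4.9,3.3],[0,-4.7,3.5],[0,-4.6,3.7],[0,-4.5,3.9],[0,-4.3,4.1],[0,-4.1,4.3]], "rotation": [[0,0,0],[0,0,0],[0,0,0],[0,0,0],[0,0,0],[0,0,0],[0,0,0],[0,0,0]], "claw": [1,1,1,1,1,1,1,1]}'
python3 - <<'E'
from h import *
from bench import robot
import cv2
p,r=now()
b=robot.snapshot("scene");c=robot.snapshot("wrist")
cv2.imwrite("pics/s7.png",np.vstack([cv2.resize(b["color"][100:250,200:440,::-1],(640,400)),c["color"][200:,:,::-1]]))
E
```

```text
time: 9.65
tool_pos: [0.6428, -0.0797, 0.2163]
ee_rot: [-2.445, -0.001, -1.506]
wrist_force: [0.3, -0.2, -0.8]
width: 0.0004
t 9.65 jig [ 0.086  -0.0011  0.2163] zdir [ 0.64   0.041 -0.767] F [ 0.3 -0.2 -0.8] q [-0.35 -0.16  1.75  0.33  0.93  1.04] w 0.0
```

View pics/s7.png

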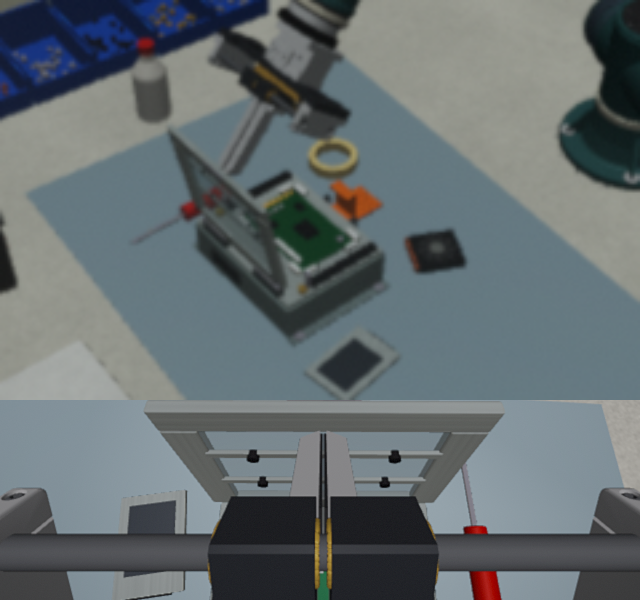

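The lid is past upright at about 1.7 rad. I'll follow it almost to the stop, hold for a moment, then look.

```bash
python3 -m handwheel '{"delta_pos": [[0,-3,3],[0,-3,3],[0,-3,3.5],[0,-2.5,3],[0,0,0],[0,0,0],[0,0,0],[0,0,0]], "rotation": [[0,0,0],[0,0,0],[0,0,0],[0,0,0],[0,0,0],[0,0,0],[0,0,0],[0,0,0]], "claw": [1,1,1,1,1,1,1,1]}'
python3 - <<'E'
from h import *
from bench import robot
import cv2
p,r=now()
b=robot.snapshot("scene");c=robot.snapshot("wrist")
cv2.imwrite("pics/s8.png",np.vstack([cv2.resize(b["color"][100:250,200:440,::-1],(640,400)),c["color"][200:,:,::-1]]))
E
```

```text
time: 10.75
tool_pos: [0.659, -0.0787, 0.214]
ee_rot: [-2.445, -0.001, -1.506]
wrist_force: [-2.7, -0.7, 1.5]
width: 0.0004
t 10.75 jig [ 0.1022 -0.0012  0.214 ] zdir [ 0.64   0.04  -0.767] F [-2.7 -0.7  1.5] q [-0.34 -0.12  1.72  0.32  0.91  1.05] w 0.0
```

View pics/s8.png

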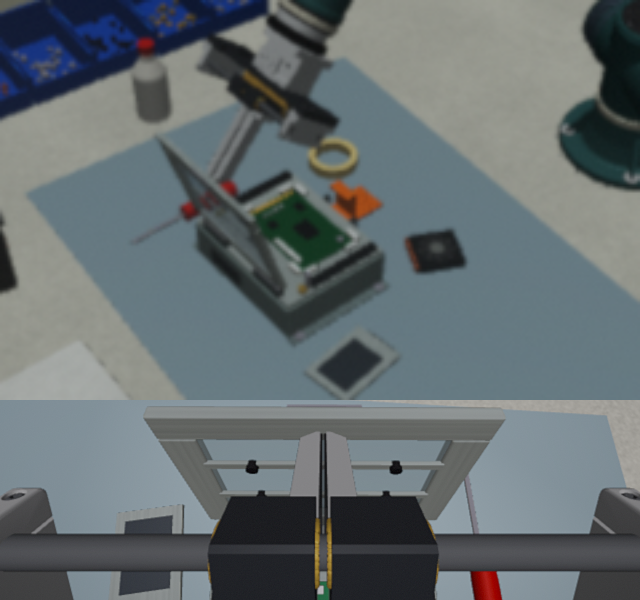

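The reaction force is about 3 N at a lid angle of roughly 1.83 rad, so the lid is on its stop. I'll back away along the fingers and check.

```bash
python3 -m handwheel '{"delta_pos": [[0,2,-4],[0,3,-8],[0,4,-15],[0,4,-20],[0,0,-25],[0,0,-25],[0,0,-15],[0,0,-5]], "rotation": [[0,0,0],[0,0,0],[0,0,0],[0,0,0],[0,0,0],[0,0,0],[0,0,0],[0,0,0]], "claw": [1,1,1,1,1,1,1,1]}'
python3 -m handwheel '{"delta_pos": [[0,0,0],[0,0,0],[0,0,0],[0,0,0],[0,0,0],[0,0,0],[0,0,0],[0,0,0]], "rotation": [[0,0,0],[0,0,0],[0,0,0],[0,0,0],[0,0,0],[0,0,0],[0,0,0],[0,0,0]], "claw": [1,1,1,1,1,1,1,1]}'
python3 - <<'E'
from h import *
from bench import robot
import cv2
p,r=now()
b=robot.snapshot("scene");c=robot.snapshot("top")
z=cv2.resize(b["color"][130:240,230:390,::-1],(800,550),interpolation=cv2.INTER_CUBIC)
def l(th): return [J(P,(.074-.162*np.cos(th)-.004*np.sin(th)*k,s*.095,.076+.162*np.sin(th)-.004*np.cos(th)*k))[0] for s in(1,-1) for k in (1,-1)]
for th,col in((1.85,(0,0,255)),(1.7,(255,0,0))):
    for u,v in proj("scene",l(th)): cv2.circle(z,(int((u-230+.5)*5),int((v-130+.5)*5)),3,col,-1)
cv2.imwrite("pics/s9.png",z)
cv2.imwrite("pics/t9.png",cv2.resize(c["color"][140:265,265:425,::-1],None,fx=4.5,fy=4.5,interpolation=cv2.INTER_CUBIC))
E
```

```text
time: 11.85
tool_pos: [0.574, -0.0844, 0.2972]
ee_rot: [-2.443, -0.002, -1.507]
wrist_force: [-0.4, -0.0, -1.0]
width: 0.0002
time: 12.85
tool_pos: [0.5743, -0.0841, 0.2955]
ee_rot: [-2.445, -0.001, -1.506]
wrist_force: [-0.1, 0.1, 0.5]
width: 0.0004
t 12.85 jig [ 0.0173 -0.001   0.2955] zdir [ 0.64   0.04  -0.767] F [-0.1  0.1  0.5] q [-0.43 -0.34  1.74  0.34  1.14  1.03] w 0.0
```

View pics/s9.png

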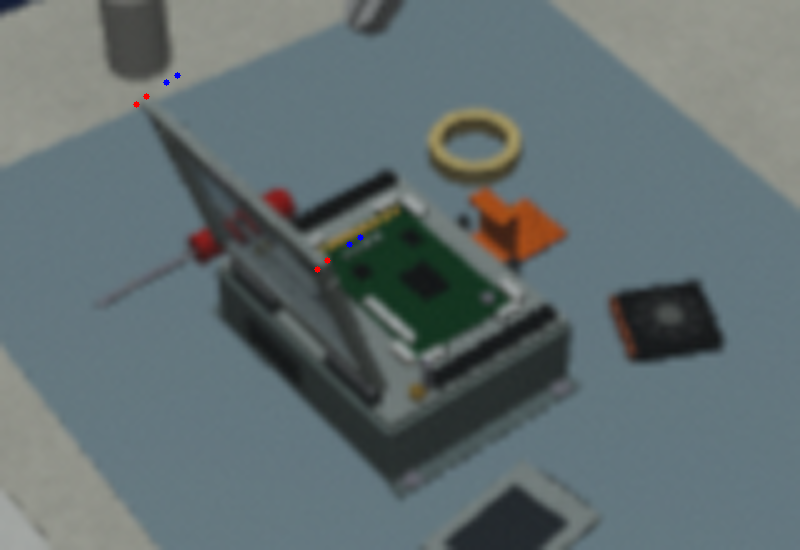

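View pics/t9.png

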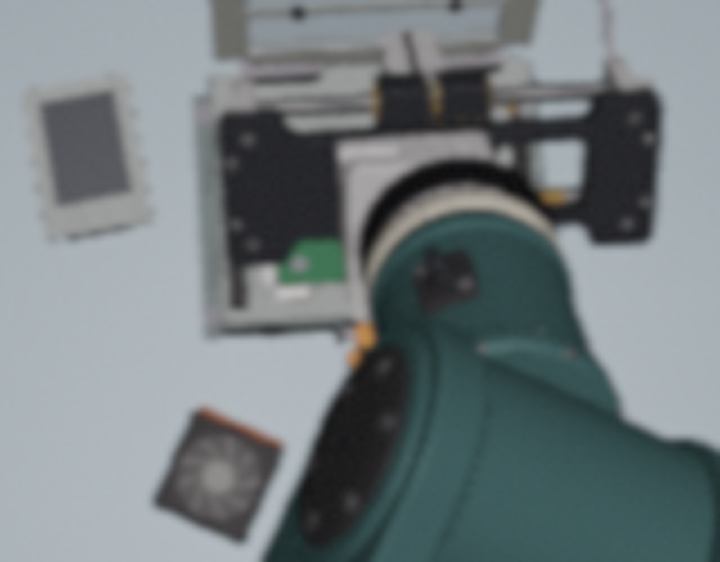

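The lid's corners, at (148,105) and (325,265), lie on the red marks drawn for 1.85 rad. The board is between its corner blocks, the tab is back up, the other items I can see haven't moved, and the gripper is well clear. Handing in.

Run:
```python
from bench import robot
print(robot.close_job())
```

```text
the job is handed in; nothing more can be done
None
```

The jig is open: the lid leans back against its stop, and I handed the job in at about 13 s of the 38 s allowed.

**What I did:** I pressed the orange tab with the closed fingers and the lid sprang up. I then went under its front edge and pushed it back at about 0.3 rad/s, past upright and onto the stop, and backed the gripper well clear. The forces I read stayed under about 5 N.

**Last checks:**
- **Lid:** in the scene camera its front corners match the position calculated for 1.85 rad to within a couple of pixels. The fingertip position at the stop gave about 1.83 rad, which agrees within calibration error.
- **Tab:** it has sprung back up.
- **Board and bench:** the board is in its nest between the corner blocks. The drive, fan, tape, screwdriver and bottle look unmoved. I did not check the screw dish again, but the arm never went near it.

**One reading disagreed:** just after the first move, the measured tool position was about 8 mm off the commanded one. It was gone at the next reading.

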